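# Fit the capacitor bank

## Robot

A 6-joint arm with a two-finger parallel gripper is mounted at the origin on the work surface. World frame = base frame: x ahead of the robot, y to its left, z up, the work surface at z = 0. Lengths are in m, angles in rad, forces in N, time in s.
With the tool pointing down it reaches from about 0.35 to 0.95 m from the base axis. Payload 17.4 kg.
Tool frame: the origin (TCP) lies on the centre line of the jaws, within the pads' length; the fingertips stand 8 mm ahead of it and the grasp point (between the pads) lies 11 mm behind it; z points along the fingers, x is the direction in which the jaws open and shut, and the axes are right-handed (so a half turn about z gives the same grasp; the last joint's range is limited). The gripper opens to 93 mm and grips with 3 to 60 N. Pads are 15 mm wide; open, the fingers measure 128 mm over their backs; the gripper's body (75 mm by 188 mm) begins 65 mm behind the grasp point.
Start: joints at [-0.038, 0.116, 1.442, -0, 1.584, -0.038], TCP at [0.675, -0, 0.191] pointing down, gripper open.
Joint ranges: [-2.83, 2.83], [-0.83, 2.19], [0.07, 2.5], [-1.14, 4.28], [0.01, 3], [-2.97, 2.97]. Speed limits (rad/s): [1.89, 1.89, 2.22, 3.14, 3.14, 3.14].

## Interface

Orientations are given as a unit quaternion [x, y, z, w].
In Python, from workcell import r, get_image, camera_params, ticket gives the robot as it stands.
- The arm moves only by the shell command python3 -m handwheel 'ROWS' [FORCE]. ROWS is JSON, a list of rows, each a list of 3 entries, a list of its own where there are three numbers: the opening in per cent of the stroke, from 0 (shut) to 100 (fully open), then the shift along the world's x, y, z each as a share of 1000 mm, from -1 to 1, then the turn about the world's z as a share of 0.5 rad, from -1 to 1. In form: [[gripper, [dx, dy, dz], twist], ...]. A call has 1 to 10 rows; each row is the pose to reach, as a shift and turn from the pose commanded when the call began; what a row does not reach only later rows make up. A row lasts 1/10 s, in which the tool goes at most 50 mm and 8.59 degrees, less where a joint would pass 70% of its speed; a pose out of reach is approached as far as the arm can. A call with a number of a shift or a turn outside -1 to 1 is refused whole. A call with a gripper value outside its range is refused whole. The fingers move at their own pace and stop on an object; FORCE is the grip in N (left out, the last holds). Time passes only in rows, so rows that repeat a pose let the fingers close. It gives the time, the measured TCP pose, the force and the opening at its end, in the units of the state.
- r.read_state(): the state, without advancing time (a new reading comes with each control period).
- get_image(name): name is "scene" or "side" or "wrist"; returns the picture (384x512x3 uint8, blue, green, red); there is no depth.
- camera_params(name): a dict with "fx", "fy", "cx", "cy" (pixels), "rvec" (rotation vector, rad) and "tvec" (3), from world to camera coordinates, as OpenCV has them; the wrist camera has in their place "mount" (4x4, takes a point from camera to tool coordinates, whose origin is the TCP and whose axes are the tool frame's). Camera axes: x right, y down, z forward; pixel columns grow to the right and rows downward; lengths in m; the calibration is good to about 2 mm. The wrist camera is an equidistant fisheye: a pixel r from the principal point sees the ray r / f radians off the axis. A picture is of the moment at which its call begins: read the wrist's pose just before it. camera_params takes no time and is no camera call.
- ticket.finish_job(): hands the job in, once; it reports no verdict.
The state is a dict: "t": time; "q": joint angles; "qvel": joint speeds; "joint_efforts": joint torques, N m; "position": TCP position; "eef_rot": TCP orientation; "wrist_force": force on the tool from outside, world axes, zero at the start; "wrist_torque": the same for the moment, N m; "opening": opening from 0.0 (shut) to 1.0 (fully open).
Only numpy, scipy, OpenCV 4.12 (cv2) and the standard library are available. Lean on these libraries where they do the work, as an engineer would, in place of code of your own. Each camera call takes 0.05 s, during which the arm holds its last target.

## Task

Pick the four round aluminium can capacitors out of the clutter and stand each one upright in the mounting cup of its own size on the aluminium panel (smallest capacitor in the smallest cup, and so on up). Fit them in order, from the smallest to the largest, and lower each one right down to the floor of its cup before letting go: never drop one. Leave the transformer and the wire spool where they stand.

Things in the scene. Friction and masses are not known exactly. Their poses are not given: they have to be found in the camera images.
- cap_20: the smallest can capacitor: a plain upright aluminium cylinder, 20 mm in diameter, 45 mm tall over all, with two small brass terminals on its black top disc (the terminals are the uppermost 6 mm; the smooth side wall to grip runs from 0 to 39 mm). Loose, standing on the bench. Origin: centre of its underside, z up its axis. Weighs up to 40 g
- cap_32: the second smallest can capacitor: a plain upright aluminium cylinder, 32 mm in diameter, 58 mm tall over all, with two small brass terminals on its black top disc (the terminals are the uppermost 6 mm; the smooth side wall to grip runs from 0 to 52 mm). Loose, standing on the bench. Origin: centre of its underside, z up its axis. Weighs up to 105 g
- cap_44: the second largest can capacitor: a plain upright aluminium cylinder, 44 mm in diameter, 72 mm tall over all, with two small brass terminals on its black top disc (the terminals are the uppermost 6 mm; the smooth side wall to grip runs from 0 to 66 mm). Loose, standing on the bench. Origin: centre of its underside, z up its axis. Weighs up to 210 g
- cap_56: the largest can capacitor: a plain upright aluminium cylinder, 56 mm in diameter, 86 mm tall over all, with two small brass terminals on its black top disc (the terminals are the uppermost 6 mm; the smooth side wall to grip runs from 0 to 80 mm). Loose, standing on the bench. Origin: centre of its underside, z up its axis. Weighs up to 390 g
- cup_20: the smallest mounting cup: a shallow round grey cup with a black inner floor fixed on the aluminium panel, outside 44 mm and inside 36 mm in diameter, for the 20 mm capacitor (8 mm clear all round). Origin: centre of its underside, on the panel's top, 6 mm above the bench; its inner floor is 3 mm and its rim 9 mm above the origin. The wall is 4 mm thick; two tiny flat ears stick out at the foot
- cup_32: the second smallest mounting cup: a shallow round grey cup with a black inner floor fixed on the aluminium panel, outside 56 mm and inside 48 mm in diameter, for the 32 mm capacitor (8 mm clear all round). Origin: centre of its underside, on the panel's top, 6 mm above the bench; its inner floor is 3 mm and its rim 9 mm above the origin. The wall is 4 mm thick; two tiny flat ears stick out at the foot
- cup_44: the second largest mounting cup: a shallow round grey cup with a black inner floor fixed on the aluminium panel, outside 68 mm and inside 60 mm in diameter, for the 44 mm capacitor (8 mm clear all round). Origin: centre of its underside, on the panel's top, 6 mm above the bench; its inner floor is 3 mm and its rim 9 mm above the origin. The wall is 4 mm thick; two tiny flat ears stick out at the foot
- cup_56: the largest mounting cup: a shallow round grey cup with a black inner floor fixed on the aluminium panel, outside 80 mm and inside 72 mm in diameter, for the 56 mm capacitor (8 mm clear all round). Origin: centre of its underside, on the panel's top, 6 mm above the bench; its inner floor is 3 mm and its rim 9 mm above the origin. The wall is 4 mm thick; two tiny flat ears stick out at the foot
- transformer: bystander, to be left alone: a small block-shaped transformer with dark steel core and copper winding between white cheeks, 50 x 60 x 44 mm, loose on the bench. Origin: centre of its underside, z up
- spool: bystander, to be left alone: a spool of copper wire standing on end, two white flanges 52 mm in diameter, 50 mm tall, loose on the bench. Origin: centre of its underside, z up

How it is judged:
By the outcome, as a careful person would: the job done as asked, in the order asked, and still so for the second after the job is handed in, with the robot touching nothing.
It also fails if it takes over 99 s, if anything falls off the work surface, if the arm or the gripper's body presses on something with over 40 N, if the wrist force passes 120 N, or if a joint passes its speed limit or range.

## Working session

There is one attempt and no reset: what is moved stays moved. The work goes in short steps, Python scripts to look and compute and a shell command to move; the robot and the scene stay as the last step left them, time stands still between calls to the robot, and variables do not carry over. Pictures are saved under pics/ and viewed, and the job is handed in when it is done.

```bash
mkdir -p pics; python3 - <<'E'
from workcell import r,get_image,camera_params,ticket
import cv2
s=r.read_state();print(s)
for n in("scene","side","wrist"):
    cv2.imwrite(f"pics/{n}0.png",get_image(n));print(n,camera_params(n))
E
```

```text
{'t': 0.0, 'q': array([-3.78100212e-02,  1.16469969e-01,  1.44224187e+00, -9.20032958e-06,
        1.58394930e+00, -3.78249332e-02]), 'qvel': array([ 4.14375221e-04, -3.24190504e-04, -1.24392261e-03, -1.67827148e-03,
        9.53308184e-04,  4.74768897e-06]), 'joint_efforts': array([-2.39607485e-03, -7.21266031e+01, -6.22611737e+01,  7.77577632e-02,
        2.38535833e-02, -2.17692599e-05]), 'position': array([ 6.74787744e-01, -1.07051865e-05,  1.90130506e-01]), 'eef_rot': array([ 9.99999857e-01,  7.39798090e-06, -5.34036625e-04, -1.56024615e-05]), 'wrist_force': array([ 0.82543315,  0.24138297, -0.22793004]), 'wrist_torque': array([ 0.01824185, -0.02427061, -0.00396292]), 'opening': 0.9976986031700181}
scene {'fx': 442.00421781386217, 'fy': 442.00421781386217, 'cx': 259.27852640018165, 'cy': 192.58664874083175, 'rvec': array([ 2.20894334,  1.28142087, -0.43361895]), 'tvec': array([-0.26544614, -0.35832889,  1.54134075])}
side {'fx': 389.70598016832764, 'fy': 389.70598016832764, 'cx': 248.86266749306154, 'cy': 189.21388418035895, 'rvec': array([ 2.19702648, -0.16433422,  0.08795425]), 'tvec': array([-0.56332146,  0.08437595,  0.95884425])}
wrist {'fx': 297.3186396354542, 'fy': 297.3186396354542, 'cx': 254.3830068884706, 'cy': 187.10038935222184, 'mount': array([[ 9.99999323e-01, -8.43675471e-04, -8.01980974e-04,
        -6.47637241e-04],
       [ 1.02278905e-03,  9.65788794e-01,  2.59327901e-01,
        -7.17123003e-02],
       [ 5.55755649e-04, -2.59328545e-01,  9.65789002e-01,
        -1.93815243e-01],
       [ 0.00000000e+00,  0.00000000e+00,  0.00000000e+00,
         1.00000000e+00]])}
```

View pics/scene0.png

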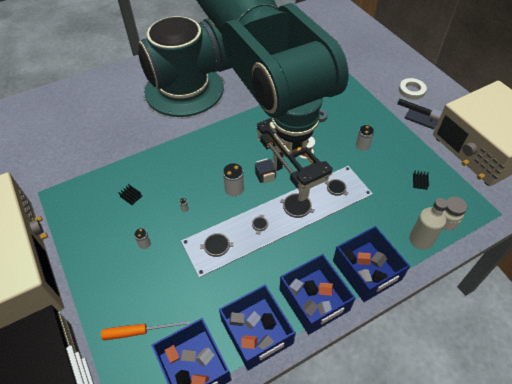

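View pics/side0.png

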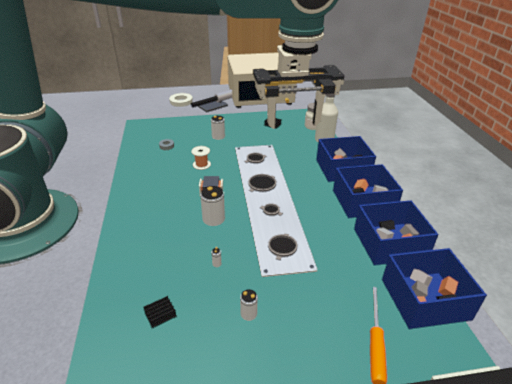

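View pics/wrist0.png

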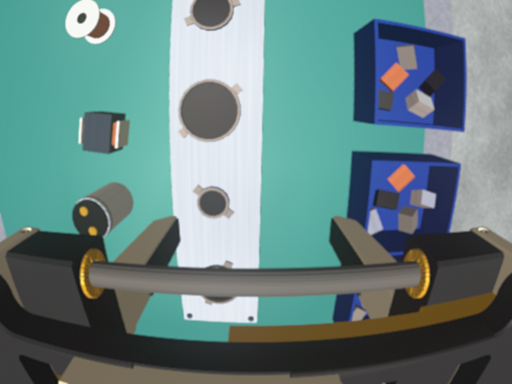

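```bash
python3 - <<'E'
import cv2
s=cv2.imread("pics/scene0.png");d=cv2.imread("pics/side0.png")
cv2.imwrite("pics/sz.png",cv2.resize(s[110:290,110:390],None,fx=2.8,fy=2.8,interpolation=cv2.INTER_CUBIC))
cv2.imwrite("pics/dz.png",cv2.resize(d[105:330,135:335],None,fx=2.6,fy=2.6,interpolation=cv2.INTER_CUBIC))
E
```

```text
(no output)
```

View pics/sz.png

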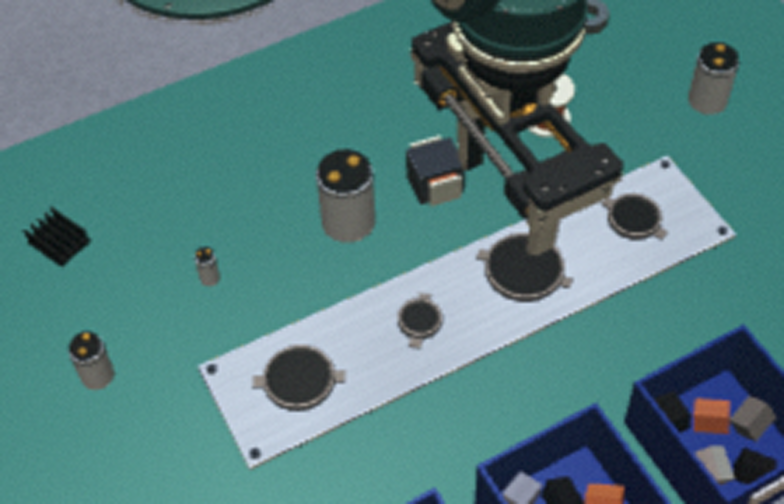

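View pics/dz.png

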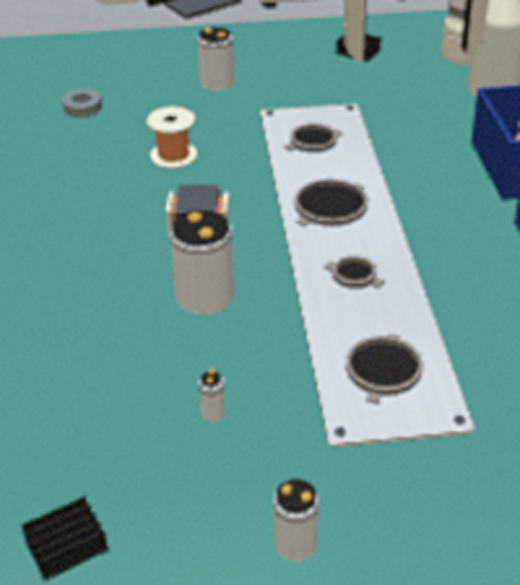

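```bash
cat >h.py <<'E'
import numpy as np,cv2
from workcell import r,get_image,camera_params
from scipy.spatial.transform import Rotation as R
def ray(n,p,st=None):
    c=camera_params(n)
    x=(p[0]-c['cx'])/c['fx'];y=(p[1]-c['cy'])/c['fy']
    if n=='wrist':
        st=st or r.read_state();t=np.hypot(x,y);k=np.sin(t)/t if t>0 else 1
        d=np.array([x*k,y*k,np.cos(t)]);M=c['mount'];Q=R.from_quat(st['eef_rot']).as_matrix()
        return Q@M[:3,3]+st['position'],Q@M[:3,:3]@d
    Rm=cv2.Rodrigues(c['rvec'])[0];return -Rm.T@c['tvec'],Rm.T@np.array([x,y,1])
def hit(n,p,z,st=None):
    o,d=ray(n,p,st);return (o+d*(z-o[2])/d[2])[:2]
def proj(n,P,st=None):
    c=camera_params(n);P=np.atleast_2d(P)
    if n=='wrist':
        st=st or r.read_state();Q=R.from_quat(st['eef_rot']).as_matrix();M=c['mount']
        P=((P-st['position'])@Q-M[:3,3])@M[:3,:3]
        t=np.arctan2(np.hypot(P[:,0],P[:,1]),P[:,2]);h=np.hypot(P[:,0],P[:,1])
        return np.c_[c['cx']+c['fx']*t*P[:,0]/h,c['cy']+c['fy']*t*P[:,1]/h]
    return cv2.projectPoints(P,c['rvec'],c['tvec'],np.array([[c['fx'],0,c['cx']],[0,c['fy'],c['cy']],[0,0,1]]),None)[0][:,0]
def tri(a):
    A=np.zeros((3,3));b=np.zeros(3)
    for n,p in a:
        o,d=ray(n,p);d=d/np.linalg.norm(d);I=np.eye(3)-np.outer(d,d);A+=I;b+=I@o
    return np.linalg.solve(A,b)
E
python3 - <<'E'
from h import *
S=lambda x,y:(x/2.8+110-.3,y/2.8+110-.3)
D=lambda x,y:(x/2.6+135-.3,y/2.6+105-.3)
for n,a,b in [("small",S(206,254),D(211,379)),("A",S(88,346),D(296,495)),("big",S(345,172),D(201,229)),("far",S(719,54),D(215,37)),
 ("c1",S(300,376),D(385,364)),("c2",S(420,318),D(354,270)),("c3",S(525,266),D(331,201)),("c4",S(635,215),D(314,136))]:
    print(n,tri([("scene",a),("side",b)]).round(4), *[(h,hit("scene",a,h).round(4),hit("side",b,h).round(4)) for h in ((.015,) if n[0]=='c' else (.039,.052,.066,.080))])
# widths: pixel width per mm
for n,(a,b),z in [("A",(D(274,500),D(318,500)),.055),("far",(D(198,40),D(233,40)),.055),("big",(D(172,233),D(231,233)),.08),("c1",(D(348,364),D(421,364)),.015),("c2",(D(332,270),D(377,270)),.015),("c3",(D(296,200),D(367,200)),.015),("c4",(D(290,136),D(337,136)),.015)]:
    print(n,np.linalg.norm(hit("side",a,z)-hit("side",b,z)))
E
```

```text
small [ 0.4669 -0.1996  0.0375] (0.039, array([ 0.4668, -0.1991]), array([ 0.4676, -0.2025])) (0.052, array([ 0.4764, -0.2013]), array([ 0.4671, -0.2155])) (0.066, array([ 0.4867, -0.2036]), array([ 0.4666, -0.2295])) (0.08, array([ 0.497, -0.206]), array([ 0.4661, -0.2436]))
A [ 0.5173 -0.3372  0.05  ] (0.039, array([ 0.509 , -0.3364]), array([ 0.519 , -0.3291])) (0.052, array([ 0.518 , -0.3368]), array([ 0.5174, -0.3394])) (0.066, array([ 0.5277, -0.3372]), array([ 0.5157, -0.3505])) (0.08, array([ 0.5374, -0.3376]), array([ 0.514 , -0.3615]))
big [ 0.4727 -0.0469  0.078 ] (0.039, array([ 0.4424, -0.0334]), array([0.4749, 0.0049])) (0.052, array([ 0.4523, -0.0378]), array([ 0.4743, -0.0127])) (0.066, array([ 0.463 , -0.0425]), array([ 0.4736, -0.0316])) (0.08, array([ 0.4736, -0.0472]), array([ 0.4729, -0.0505]))
far [0.5202 0.3802 0.0649] (0.039, array([0.4986, 0.4035]), array([0.5251, 0.4278])) (0.052, array([0.5077, 0.3933]), array([0.5234, 0.401 ])) (0.066, array([0.5176, 0.3823]), array([0.5216, 0.3722])) (0.08, array([0.5274, 0.3713]), array([0.5197, 0.3434]))
c1 [ 0.6202 -0.176   0.0101] (0.015, array([ 0.6218, -0.1759]), array([ 0.6195, -0.1825]))
c2 [ 0.6193 -0.0459  0.0108] (0.015, array([ 0.6216, -0.0472]), array([ 0.6182, -0.0512]))
c3 [0.6179 0.0751 0.0098] (0.015, array([0.6203, 0.0734]), array([0.6168, 0.067 ]))
c4 [0.6212 0.2064 0.0118] (0.015, array([0.6224, 0.2051]), array([0.6206, 0.2002]))
A 0.03100245911467521
far 0.044846841042076986
big 0.0538226459221005
c1 0.06348373026378046
c2 0.043777818988099425
c3 0.07576680429194427
c4 0.055034652488161105
```

```bash
python3 - <<'E'
from h import *
st=r.read_state()
for n,p in [("c4",(212,9)),("c3",(209.5,110)),("c2",(213,202.5))]: print(n,hit("wrist",p,.015,st),hit("wrist",p,.009,st))
print("big",hit("wrist",(90,216),.08,st))
im=cv2.imread("pics/wrist0.png")
a=np.linspace(0,2*np.pi,60)
def circ(n,im,x,y,z,d,k=1,o=(0,0),col=(0,0,255)):
    P=np.c_[x+d/2*np.cos(a),y+d/2*np.sin(a),z+0*a];p=(proj(n,P,st)-o+.5)*k-.5
    cv2.polylines(im,[np.int32(np.round(p*8))],True,col,1,cv2.LINE_AA,3)
caps=dict(c20=(.467,-.200,20,39),c32=(.518,-.3375,32,52),c44=(.5195,.379,44,66),c56=(.4733,-.048,56,80))
cups=dict(k44=(.6207,-.178,68),k20=(.620,-.049,44),k56=(.619,.071,80),k32=(.6216,.203,56))
for n,o,w,k in [("scene",(110,110),(280,180),2.8),("side",(135,105),(200,225),2.6),("wrist",(0,0),(330,320),1.8)]:
    im=cv2.imread(f"pics/{n}0.png")[o[1]:o[1]+w[1],o[0]:o[0]+w[0]]
    im=cv2.resize(im,None,fx=k,fy=k,interpolation=cv2.INTER_CUBIC)
    for x,y,d,h in caps.values():
        circ(n,im,x,y,0,d*1e-3,k,o);circ(n,im,x,y,h*1e-3,d*1e-3,k,o)
    for x,y,d in cups.values():
        circ(n,im,x,y,.015,d*1e-3,k,o,(255,0,0));circ(n,im,x,y,.015,d*1e-3-.008,k,o,(255,255,0))
    cv2.imwrite(f"pics/{n}_ov.png",im)
E
```

```text
c4 [0.62110331 0.20257838] [0.62023774 0.20470571]
c3 [0.61829969 0.0713925 ] [0.61738855 0.07138734]
c2 [ 0.6193336  -0.04829872] [ 0.61843926 -0.05024951]
big [ 0.47270664 -0.04641438]
```

View pics/scene_ov.png

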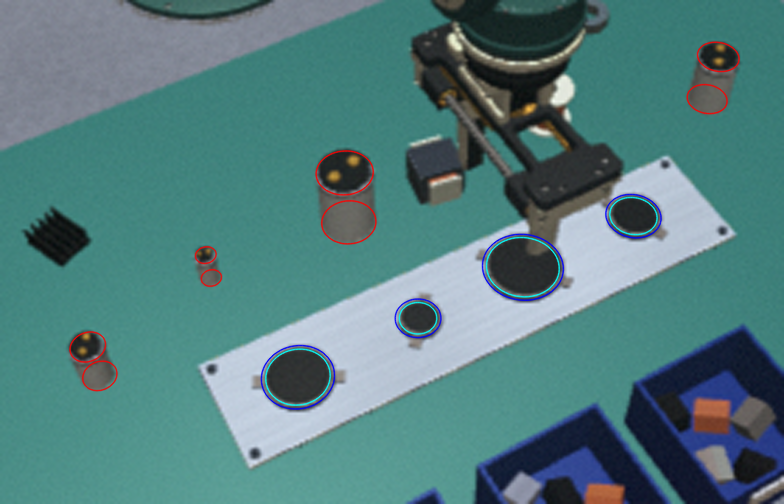

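View pics/side_ov.png

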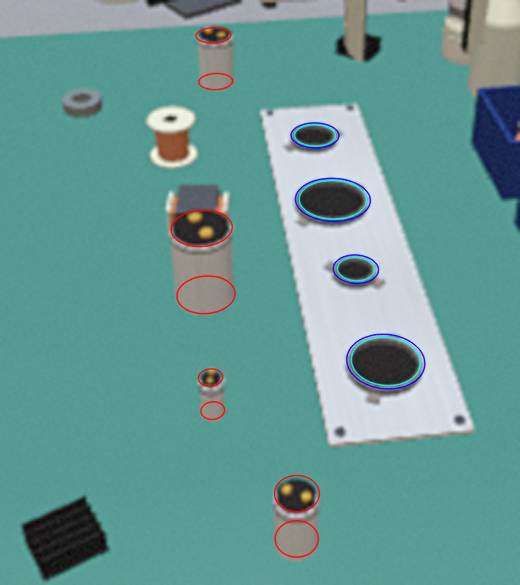

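View pics/wrist_ov.png

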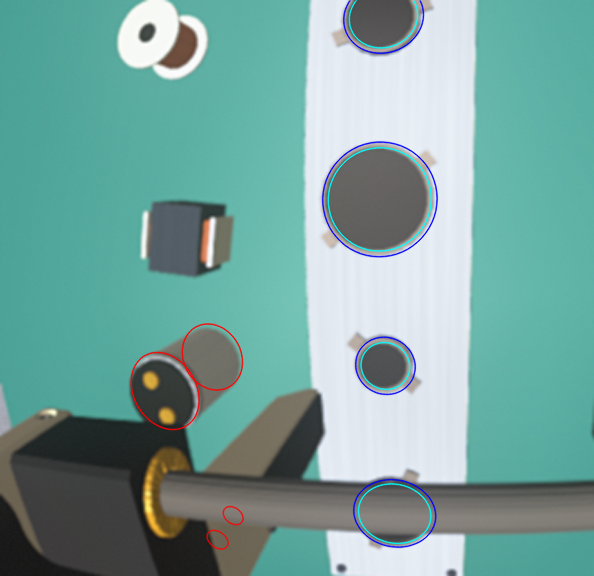

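```bash
python3 -m handwheel '[[100,[-0.208,-0.2,0],0],[100,[-0.208,-0.2,0],0],[100,[-0.208,-0.2,0],0],[100,[-0.208,-0.2,0],0],[100,[-0.208,-0.2,0],0],[100,[-0.208,-0.2,0],0],[100,[-0.208,-0.2,0],0],[100,[-0.208,-0.2,-0.06],0],[60,[-0.208,-0.2,-0.1],0],[60,[-0.208,-0.2,-0.1],0]]' 15
```

```text
t: 1.15
position: [0.4644, -0.1983, 0.0848]
eef_rot: [1.0, 0.0, -0.004, -0.002]
wrist_force: [0.2, -0.8, 0.3]
opening: 0.876
```

```bash
python3 - <<'E'
from h import *
st=r.read_state();print(st['position'],st['opening'])
im=get_image('wrist');im2=get_image('side')
st=r.read_state();print(st['position'],st['opening'])
cv2.imwrite("pics/a1.png",np.hstack([im[:,100:],im2[100:,100:400].repeat(1,0) if 0 else cv2.resize(im2[150:342,130:330],(400,384))]))
E
```

```text
[ 0.46439721 -0.19829483  0.08478405] 0.875696733140733
[ 0.46724974 -0.199667    0.09174908] 0.7886932008043999
```

View pics/a1.png

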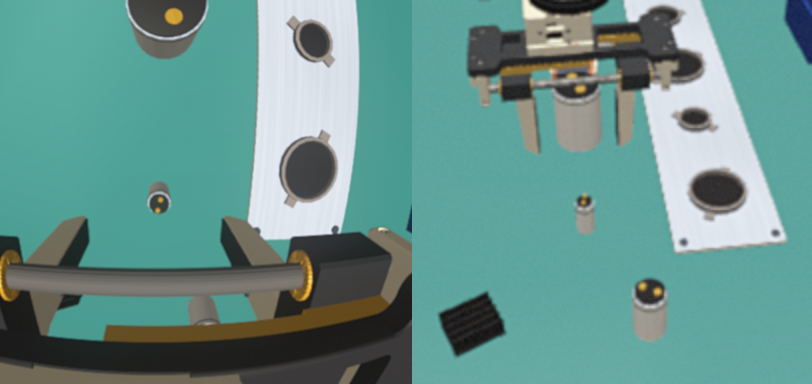

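```bash
python3 - <<'E'
from h import *
st=r.read_state();st['position']=np.array([.4655,-.199,.089])
print(hit('wrist',(258.5,202.5),.039,st))
E
python3 -m handwheel '[[60,[0,0,-0.03],0],[60,[0,0,-0.055],0],[60,[0,0,-0.069],0],[60,[0,0,-0.069],0],[15,[0,0,-0.069],0],[10,[0,0,-0.069],0],[10,[0,0,-0.069],0],[10,[0,0,-0.069],0],[10,[0,0,-0.069],0],[10,[0,0,-0.069],0]]' 15
```

```text
[ 0.46814488 -0.20647296]
t: 2.25
position: [0.467, -0.2, 0.022]
eef_rot: [1.0, -0.0, 0.0, 0.0]
wrist_force: [0.5, 0.1, -0.7]
opening: 0.135
```

```bash
python3 - <<'E'
from h import *
im=get_image('scene');im2=get_image('side')
st=r.read_state();print(st['position'],st['opening'],st['wrist_force'])
cv2.imwrite("pics/a2.png",np.hstack([cv2.resize(im[120:270,110:260],(390,390)),cv2.resize(im2[180:330,140:290],(390,390))]))
E
```

```text
[ 0.46701006 -0.20000369  0.0218799 ] 0.10518472434503057 [-0.34203386  0.07069178  0.74884969]
```

View pics/a2.png

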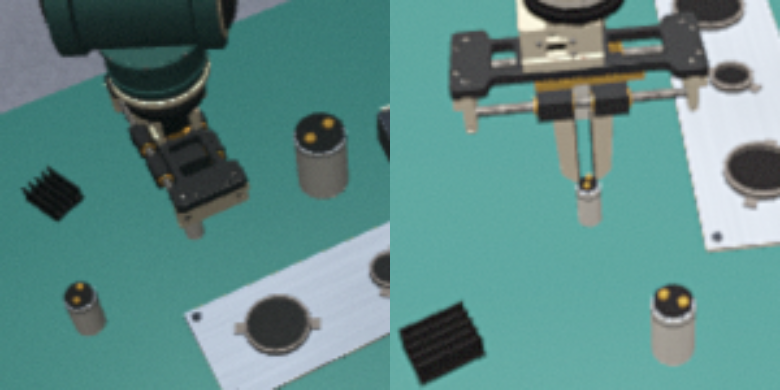

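```bash
python3 - <<'E'
from h import *
st=r.read_state()
im=get_image('wrist')
cv2.imwrite("pics/a3.png",cv2.resize(im[130:330,130:380],None,fx=3,fy=3,interpolation=cv2.INTER_CUBIC))
im=get_image('scene');im2=get_image('side')
cv2.imwrite("pics/a4.png",np.hstack([cv2.resize(im[170:230,160:220],(390,390),interpolation=2),cv2.resize(im2[220:280,190:250],(390,390),interpolation=2)]))
E
```

```text
(no output)
```

View pics/a3.png

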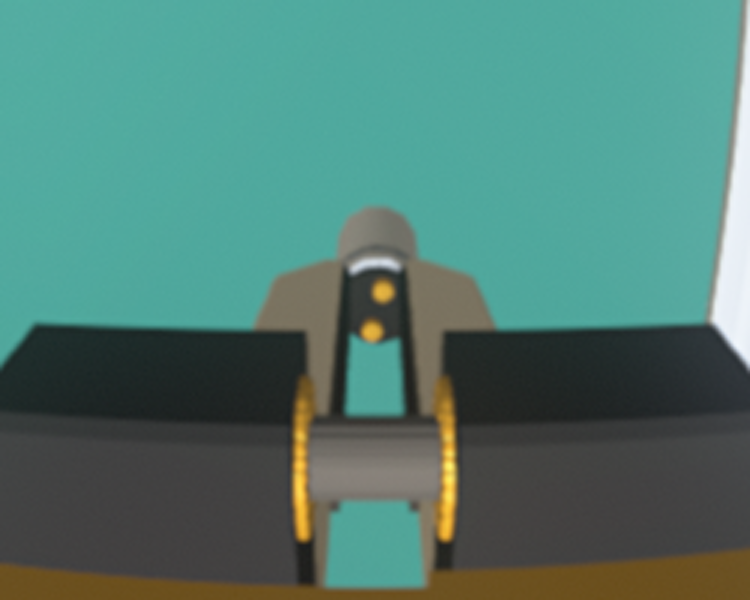

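View pics/a4.png

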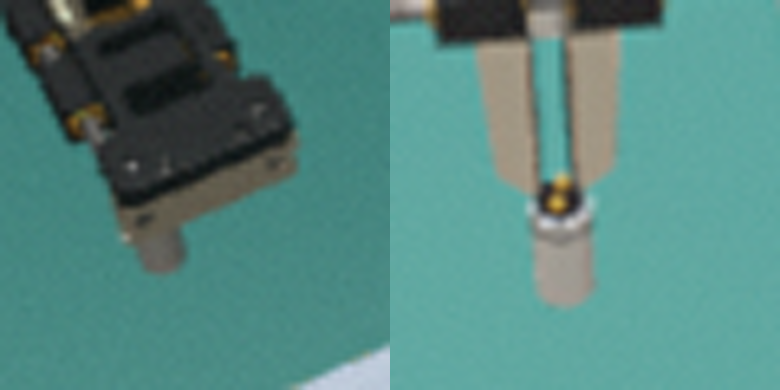

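```bash
python3 - <<'E'
from h import *
st=r.read_state();print(st['eef_rot'])
W=lambda x,y:(130+x/3-.3,130+y/3-.3)
for z in(.039,.045):
  print(hit('wrist',W(375,303),z,st))
print('rimtop',hit('wrist',W(375,265),.039,st),'base near',hit('wrist',W(377,208),0,st),'tips',hit('wrist',W(340,265),.014,st),hit('wrist',W(410,265),.014,st))
D=lambda x,y:(190+x/6.5-.4,220+y/6.5-.4)
print('side top',hit('side',D(558-390,203),.039),'base front',hit('side',D(565-390,305),0))
print('tips side L bottom', hit('side',D(520-390,190),.014))
E
```

```text
[ 9.99999999e-01  2.59750349e-05 -2.65695767e-05 -1.63122845e-06]
[ 0.46637597 -0.20485249]
[ 0.4663752  -0.20225206]
rimtop [ 0.46638133 -0.19607097] base near [ 0.46690383 -0.19558481] tips [ 0.45792203 -0.20566856] [ 0.47484883 -0.20568238]
side top [ 0.46665004 -0.20340063] base front [ 0.46642498 -0.21218092]
tips side L bottom [ 0.45511198 -0.17023276]
```

```bash
python3 - <<'E'
from h import *
st=r.read_state()
c=lambda p:(p-[190,220]+.4)*6.5+[390,0]
w=lambda p:(p-130+.3)*3
for g in(.005,.010):
  for y in(-.2075,-.1925):
   for z in (.014,.045):
    P=np.array([[.467-g,y,z],[.467+g,y,z]])
    print(g,y,z,c(proj('side',P)).round().tolist(),w(proj('wrist',P,st)).round().tolist())
E
python3 - <<'E'
import cv2
E
python3 -m handwheel '[[5,[0,0,0],0],[5,[0,0,0],0],[5,[0,0,0],0]]' 15
```

```text
0.005 -0.2075 0.014 [[549.0, 267.0], [579.0, 264.0]] [[357.0, 272.0], [398.0, 272.0]]
0.005 -0.2075 0.045 [[544.0, 200.0], [575.0, 197.0]] [[354.0, 326.0], [402.0, 326.0]]
0.005 -0.1925 0.014 [[545.0, 234.0], [575.0, 231.0]] [[356.0, 213.0], [399.0, 213.0]]
0.005 -0.1925 0.045 [[540.0, 168.0], [571.0, 165.0]] [[354.0, 259.0], [403.0, 259.0]]
0.01 -0.2075 0.014 [[534.0, 269.0], [594.0, 262.0]] [[336.0, 272.0], [419.0, 272.0]]
0.01 -0.2075 0.045 [[528.0, 202.0], [590.0, 195.0]] [[330.0, 326.0], [426.0, 326.0]]
0.01 -0.1925 0.014 [[530.0, 236.0], [589.0, 230.0]] [[335.0, 213.0], [420.0, 213.0]]
0.01 -0.1925 0.045 [[525.0, 170.0], [586.0, 163.0]] [[329.0, 259.0], [427.0, 259.0]]
t: 2.8
position: [0.467, -0.2, 0.0219]
eef_rot: [1.0, -0.0, 0.0, 0.0]
wrist_force: [0.1, -0.3, 0.2]
opening: 0.052
```

```bash
python3 - <<'E'
from h import *
im=get_image('wrist');im2=get_image('side')
cv2.imwrite("pics/a5.png",np.hstack([cv2.resize(im[190:270,215:295],(390,390),interpolation=2),cv2.resize(im2[210:280,180:250],(390,390),interpolation=2)]))
E
```

```text
(no output)
```

View pics/a5.png

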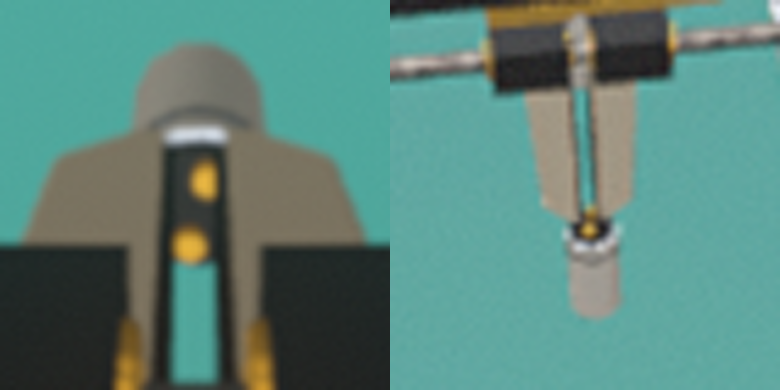

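```bash
python3 - <<'E'
from h import *
s=cv2.imread("pics/scene0.png");d=cv2.imread("pics/side0.png");w=cv2.imread("pics/wrist0.png")
st=r.read_state();st['position']=np.array([.6748,0,.1901]);st['eef_rot']=np.array([1,0,0,0.])
B=[]
for n,im in(("scene",s),("side",d),("wrist",w)):
  im=cv2.resize(im,None,fx=4,fy=4,interpolation=2)
  for sx in(-1,1):
   for zt,col in((.182,(0,0,255)),(.211,(255,0,0))):
    P=np.array([[.6748+sx*.0465,-.0075,zt],[.6748+sx*.0465,.0075,zt],[.6748+sx*.064,.0075,zt],[.6748+sx*.064,-.0075,zt]])
    cv2.polylines(im,[np.int32((proj(n,P,st)+.5)*4)],True,col,1)
  B.append(im)
cv2.imwrite("pics/b1.png",np.hstack([B[0][4*110:4*110+400,4*250:4*250+400],B[1][4*50:4*50+400,4*250:4*250+400]]))
cv2.imwrite("pics/b2.png",cv2.resize(B[2][4*180:4*340,4*60:4*440],None,fx=.5,fy=.5))
E
```

```text
(no output)
```

View pics/b1.png

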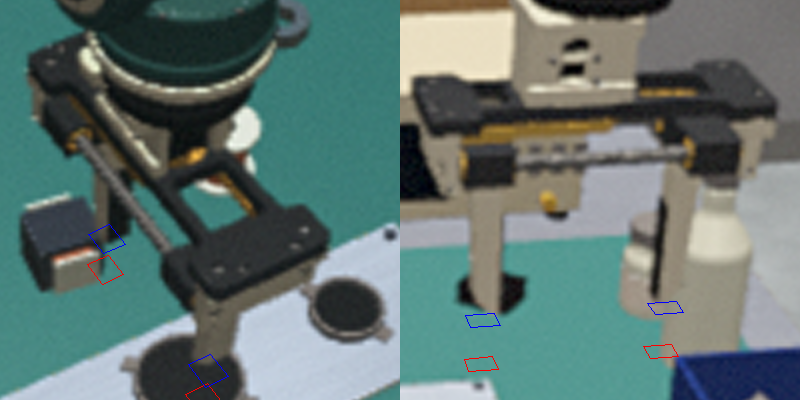

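View pics/b2.png

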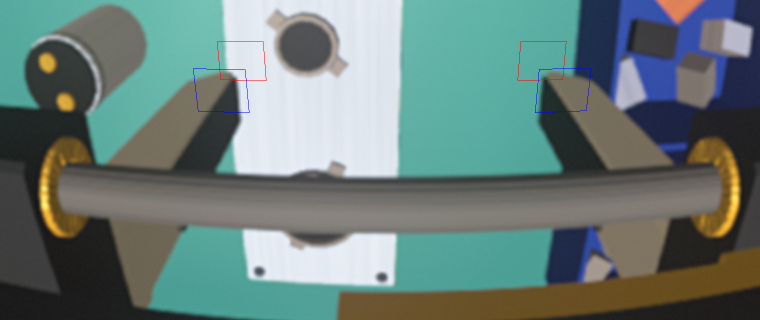

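```bash
python3 - <<'E'
from h import *
st=r.read_state();st['position']=np.array([.6748,0,.1901]);st['eef_rot']=np.array([1,0,0,0.])
o,d=ray('side',(271,128));
for y in(-.0075,0): t=(y-o[1])/d[1];print('side',o+t*d)
for p in [(60+238/2,180+75/2),(60+545/2,180+73/2)]:
  o,d=ray('wrist',p,st)
  for y in(.0075,.0):t=(y-o[1])/d[1];print('wrist',o+t*d)
st=r.read_state()
o,d=ray('wrist',(130+342/3,130+262/3),st);t=(-.1925-o[1])/d[1];print(o+t*d)
E
```

```text
side [ 0.61966482 -0.0075      0.21892927]
side [0.62130786 0.         0.21498886]
wrist [0.6276531  0.0075     0.21668817]
wrist [0.62222199 0.         0.19715597]
wrist [0.72243831 0.0075     0.21524161]
wrist [0.72807811 0.         0.19554045]
[ 0.45992015 -0.1925      0.04712931]
```

```bash
python3 -m handwheel '[[50,[0,0,0.01],0],[50,[0,-0.004,0.01],0],[50,[0,-0.004,0.01],0],[50,[0,-0.004,0.01],0],[50,[0,-0.004,0.01],0],[50,[0,-0.004,-0.01],0],[50,[0,-0.004,-0.02],0],[50,[0,-0.004,-0.02],0]]' 15; python3 - <<'E'
from h import *
im=get_image('wrist');im2=get_image('side')
st=r.read_state();print(st['position'],st['wrist_force'])
cv2.imwrite("pics/a6.png",np.hstack([cv2.resize(im[150:280,180:330],(450,390),interpolation=2),cv2.resize(im2[190:280,170:250],(347,390),interpolation=2)]))
E
```

```text
t: 3.7
position: [0.4661, -0.2035, 0.0002]
eef_rot: [1.0, 0.0, -0.001, -0.001]
wrist_force: [-1.0, 0.2, -0.2]
opening: 0.498
[ 0.46697322 -0.20398107  0.00200147] [-0.06418753 -0.51616288  0.58130231]
```

View pics/a6.png

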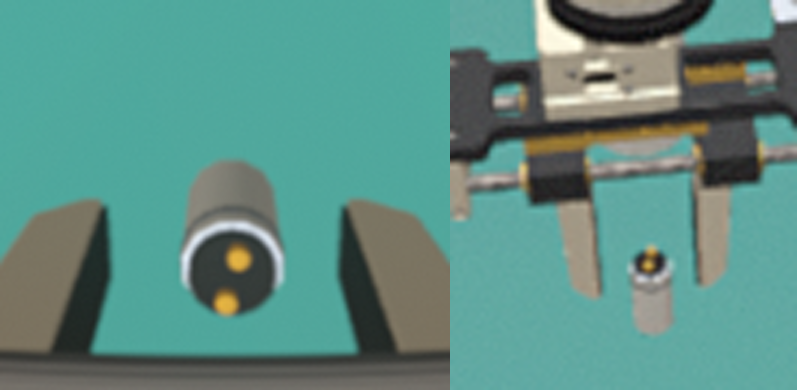

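```bash
python3 - <<'E'
from h import *
st=r.read_state();print(hit('wrist',(257.1,240.4),.039,st))
E
python3 -m handwheel '[[50,[0,0,-0.008],0],[50,[0,0,-0.014],0],[50,[0,0,-0.014],0],[15,[0,0,-0.014],0],[10,[0,0,-0.014],0],[10,[0,0,-0.014],0],[10,[0,0,-0.014],0],[10,[0,0,-0.014],0],[10,[0,0,-0.014],0],[10,[0,0,-0.014],0]]' 15
```

```text
[ 0.4677531  -0.20641008]
t: 4.8
position: [0.4671, -0.2041, -0.012]
eef_rot: [1.0, 0.0, 0.0, 0.0]
wrist_force: [0.1, 0.1, 2.5]
opening: 0.208
```

```bash
python3 -m handwheel '[[5,[0,0,0.02],0],[5,[0,0,0.06],0],[5,[0.04,0.04,0.09],0],[5,[0.075,0.077,0.09],0],[5,[0.11,0.112,0.09],0],[5,[0.14,0.144,0.09],0],[5,[0.1525,0.156,0.09],0],[5,[0.1525,0.156,0.06],0],[5,[0.1525,0.156,0.05],0],[5,[0.1525,0.156,0.05],0]]' 15; python3 - <<'E'
from h import *
im=get_image('wrist');im2=get_image('side')
st=r.read_state();print(st['position'],st['wrist_force'],st['opening'])
cv2.imwrite("pics/a7.png",np.hstack([cv2.resize(im[100:300,150:350],(390,390),interpolation=2),cv2.resize(im2[130:280,200:350],(390,390),interpolation=2)]))
E
```

```text
t: 5.8
position: [0.6182, -0.0481, 0.0359]
eef_rot: [1.0, -0.0, -0.002, -0.0]
wrist_force: [-1.0, 0.5, 0.2]
opening: 0.21
[ 0.61938538 -0.04850751  0.03853516] [0.73475639 0.43410743 0.64172433] 0.2102761875820681
```

View pics/a7.png

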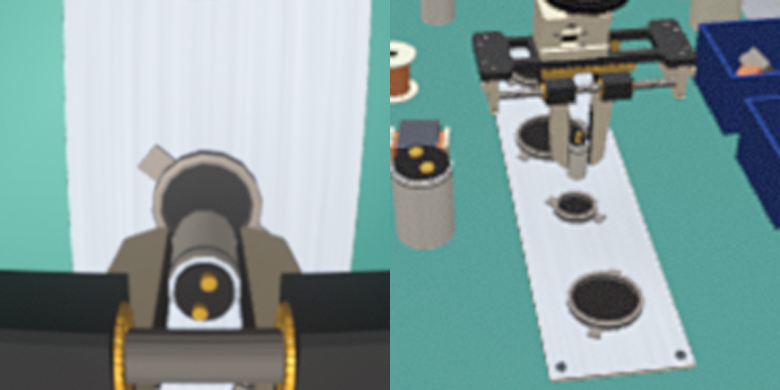

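```bash
python3 - <<'E'
from h import *
st=r.read_state();print(hit('wrist',(254.9,248.4),.0895,st))
E
python3 -m handwheel '[[5,[0,0.001,-0.02],0],[5,[0,0.001,-0.03],0],[5,[0,0.001,-0.035],0],[5,[0,0.001,-0.037],0],[5,[0,0.001,-0.038],0],[5,[0,0.001,-0.039],0],[5,[0,0.001,-0.039],0]]' 15; python3 - <<'E'
from h import *
im=get_image('wrist');im2=get_image('side')
st=r.read_state();print(st['position'],st['wrist_force'],st['opening'])
cv2.imwrite("pics/a8.png",np.hstack([cv2.resize(im[100:300,150:350],(390,390),interpolation=2),cv2.resize(im2[160:260,200:300],(390,390),interpolation=2)]))
E
```

```text
[ 0.6188524  -0.04908777]
t: 6.6
position: [0.6197, -0.047, -0.0008]
eef_rot: [1.0, -0.0, 0.0, 0.0]
wrist_force: [0.4, -0.3, -0.8]
opening: 0.213
[ 0.61962356 -0.04701215 -0.00085382] [ 0.00782535 -0.13585901 -0.10221789] 0.2100009307573766
```

View pics/a8.png

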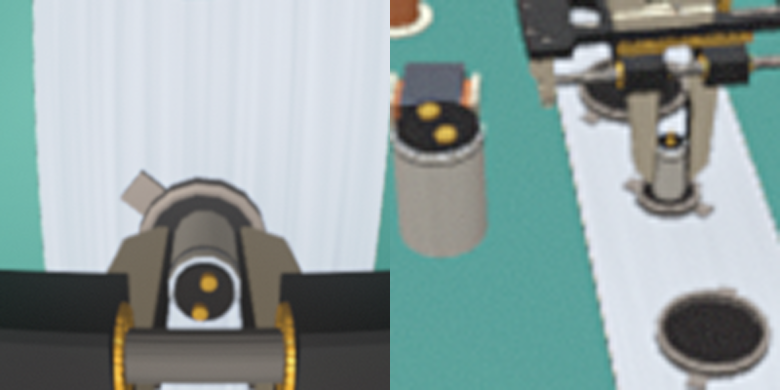

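```bash
python3 -m handwheel '[[5,[0,0,-0.001],0],[5,[0,0,-0.002],0],[5,[0,0,-0.002],0],[5,[0,0,-0.002],0]]' 15; python3 -m handwheel '[[5,[0,0,-0.0005],0],[5,[0,0,-0.001],0],[5,[0,0,-0.001],0],[5,[0,0,-0.001],0]]' 15
```

```text
t: 7.1
position: [0.6197, -0.047, -0.0029]
eef_rot: [1.0, 0.0, 0.0, 0.0]
wrist_force: [-0.1, -0.0, 2.2]
opening: 0.21
t: 7.5
position: [0.6198, -0.047, -0.003]
eef_rot: [1.0, 0.0, 0.0, 0.0]
wrist_force: [-5.2, 0.8, 12.7]
opening: 0.214
```

```bash
python3 -m handwheel '[[5,[0,0,0.001],0],[45,[0,0,0.001],0],[45,[0,0,0.001],0],[45,[0,0,0.001],0],[45,[0,0,0.001],0],[45,[0,0,0.02],0],[45,[0,0,0.06],0],[45,[0,0,0.11],0],[45,[0,0,0.15],0],[60,[0,0,0.15],0]]' 15; python3 - <<'E'
from h import *
im=get_image('wrist');im2=get_image('side')
st=r.read_state();print(st['position'],st['wrist_force'],st['opening'])
cv2.imwrite("pics/a9.png",np.hstack([cv2.resize(im[100:300,150:350],(390,390),interpolation=2),cv2.resize(im2[160:260,200:300],(390,390),interpolation=2)]))
E
```

```text
t: 8.5
position: [0.6216, -0.0473, 0.1524]
eef_rot: [1.0, -0.0, 0.004, 0.0]
wrist_force: [-0.4, -0.3, 0.1]
opening: 0.501
[ 0.61979084 -0.04706623  0.14642099] [-0.04319774 -0.26892645 -1.8430807 ] 0.5701409225173887
```

View pics/a9.png

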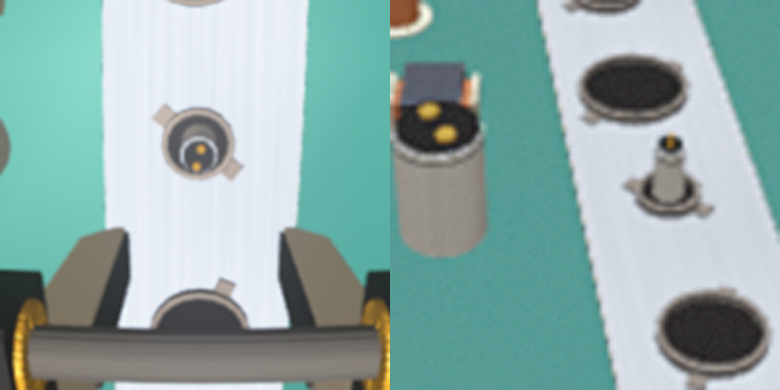

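```bash
python3 -m handwheel '[[75,[-0.102,-0.293,0],0],[75,[-0.102,-0.293,0],0],[75,[-0.102,-0.293,0],0],[75,[-0.102,-0.293,0],0],[75,[-0.102,-0.293,0],0],[75,[-0.102,-0.293,0],0],[75,[-0.102,-0.293,0],0],[75,[-0.102,-0.293,-0.05],0],[75,[-0.102,-0.293,-0.08],0],[75,[-0.102,-0.293,-0.08],0]]' 20; python3 -m handwheel '[[75,[0,0,0],0],[75,[0,0,0],0]]'; python3 - <<'E'
from h import *
im=get_image('wrist');im2=get_image('side')
st=r.read_state();print(st['position'],st['wrist_force'],st['opening'])
cv2.imwrite("pics/b3.png",np.hstack([cv2.resize(im[100:300,150:350],(390,390),interpolation=2),cv2.resize(im2[180:360,170:350],(390,390),interpolation=2)]))
E
```

```text
t: 9.6
position: [0.5151, -0.338, 0.0597]
eef_rot: [1.0, -0.0, -0.004, -0.003]
wrist_force: [1.0, 0.2, 0.4]
opening: 0.753
t: 9.8
position: [0.5183, -0.3402, 0.0677]
eef_rot: [1.0, 0.0, 0.001, 0.001]
wrist_force: [-0.1, -0.5, 0.2]
opening: 0.753
[ 0.51830844 -0.34029219  0.0677225 ] [-0.52277837  0.04115701  0.62400225] 0.7506553975400397
```

View pics/b3.png

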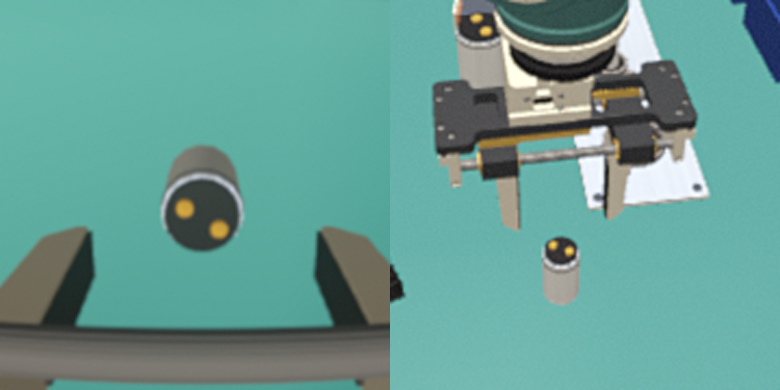

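```bash
python3 - <<'E'
from h import *
st=r.read_state();print(hit('wrist',(150+202/1.95-.2,100+212/1.95-.2),.052,st))
E
python3 -m handwheel '[[75,[0,-0.001,-0.04],0],[75,[0,-0.001,-0.06],0],[75,[0,-0.001,-0.07],0],[75,[0,-0.001,-0.073],0],[75,[0,-0.001,-0.073],0],[30,[0,-0.001,-0.073],0],[20,[0,-0.001,-0.073],0],[20,[0,-0.001,-0.073],0],[20,[0,-0.001,-0.073],0],[20,[0,-0.001,-0.073],0]]' 20
```

```text
[ 0.51676084 -0.34139754]
t: 10.9
position: [0.5176, -0.3411, -0.007]
eef_rot: [1.0, -0.0, 0.0, 0.0]
wrist_force: [-0.7, -0.3, 0.5]
opening: 0.37
```

```bash
python3 -m handwheel '[[20,[0,0,0],0],[20,[0,0,0],0],[20,[0,0,0],0],[20,[0,0,0],0],[20,[0,0,0],0]]'
```

```text
t: 11.4
position: [0.5175, -0.3411, -0.007]
eef_rot: [1.0, -0.0, 0.0, 0.0]
wrist_force: [-0.9, 0.4, 2.6]
opening: 0.338
```

```bash
python3 -m handwheel '[[20,[0,0,0.02],0],[20,[0,0,0.06],0],[20,[0,0,0.1],0],[20,[0.01,0.05,0.12],0],[20,[0.02,0.1,0.12],0],[20,[0.03,0.15,0.12],0],[20,[0.04,0.2,0.12],0],[20,[0.05,0.25,0.12],0],[20,[0.06,0.3,0.12],0],[20,[0.07,0.35,0.12],0]]' 20;  python3 - <<'E'
from h import *
st=r.read_state();print(st['position'])
E
```

```text
t: 12.4
position: [0.5854, 0.0008, 0.1127]
eef_rot: [1.0, -0.0, 0.0, 0.0]
wrist_force: [1.5, -0.1, -1.0]
opening: 0.338
[0.58536911 0.00084319 0.11274921]
```

```bash
python3 -m handwheel '[[20,[0.01,0.05,0],0],[20,[0.02,0.1,0],0],[20,[0.03,0.15,0],0],[20,[0.0335,0.185,0],0],[20,[0.0335,0.1945,-0.02],0],[20,[0.0335,0.1945,-0.05],0],[20,[0.0335,0.1945,-0.075],0],[20,[0.0335,0.1945,-0.08],0],[20,[0.0335,0.1945,-0.08],0],[20,[0.0335,0.1945,-0.08],0]]' 20;  python3 - <<'E'
from h import *
im=get_image('wrist');im2=get_image('side')
st=r.read_state();print(st['position'],st['wrist_force'],st['opening'])
cv2.imwrite("pics/b4.png",np.hstack([cv2.resize(im[100:300,150:350],(390,390),interpolation=2),cv2.resize(im2[100:220,200:320],(390,390),interpolation=2)]))
E
```

```text
t: 13.4
position: [0.6196, 0.1933, 0.0343]
eef_rot: [1.0, -0.0, 0.001, -0.0]
wrist_force: [0.5, -0.5, -0.3]
opening: 0.338
[0.61974563 0.19336643 0.03453182] [ 0.32912619  0.26395392 -0.27488218] 0.3405344788047657
```

View pics/b4.png

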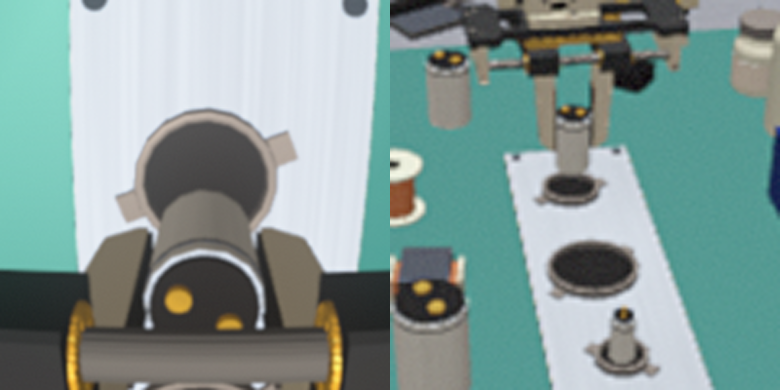

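```bash
python3 - <<'E'
from h import *
st=r.read_state()
f=lambda x,y:(150+x/1.95-.2,100+y/1.95-.2)
print(hit('wrist',f(206,181),.015,st),'top',hit('wrist',f(207,112),.015,st),'L',hit('wrist',f(135,180),.015,st),'R',hit('wrist',f(278,180),.015,st))
print('captop',hit('wrist',f(205,308),.0345+.007+.052,st))
E
python3 -m handwheel '[[20,[0.001,0.01,0],0],[20,[0.001,0.01,-0.015],0],[20,[0.001,0.01,-0.025],0],[20,[0.001,0.01,-0.029],0],[20,[0.001,0.01,-0.03],0],[20,[0.001,0.01,-0.03],0]]' 20
```

```text
[0.61974919 0.20353114] top [0.62013214 0.23024283] L [0.59244989 0.20395646] R [0.64747253 0.20386218]
captop [0.61910396 0.19138622]
t: 14.1
position: [0.6198, 0.2031, 0.0023]
eef_rot: [1.0, -0.0, -0.0, 0.0]
wrist_force: [-0.3, -0.1, -0.2]
opening: 0.344
```

```bash
python3 -m handwheel '[[20,[0,0,-0.0005],0],[20,[0,0,-0.001],0],[20,[0,0,-0.001],0],[20,[0,0,-0.001],0]]' ; python3 -m handwheel '[[20,[0,0,-0.0005],0],[20,[0,0,-0.001],0],[20,[0,0,-0.001],0],[20,[0,0,-0.001],0]]'; python3 - <<'E'
from h import *
im=get_image('wrist');im2=get_image('side')
cv2.imwrite("pics/b5.png",np.hstack([cv2.resize(im[100:300,150:350],(390,390),interpolation=2),cv2.resize(im2[100:220,200:320],(390,390),interpolation=2)]))
E
```

```text
t: 14.5
position: [0.62, 0.2033, 0.0019]
eef_rot: [1.0, -0.0, 0.0, -0.0]
wrist_force: [0.3, -0.3, -1.5]
opening: 0.341
t: 14.9
position: [0.6201, 0.2033, 0.0018]
eef_rot: [1.0, 0.0, 0.0, -0.0]
wrist_force: [-4.1, -1.3, 8.5]
opening: 0.34
```

View pics/b5.png

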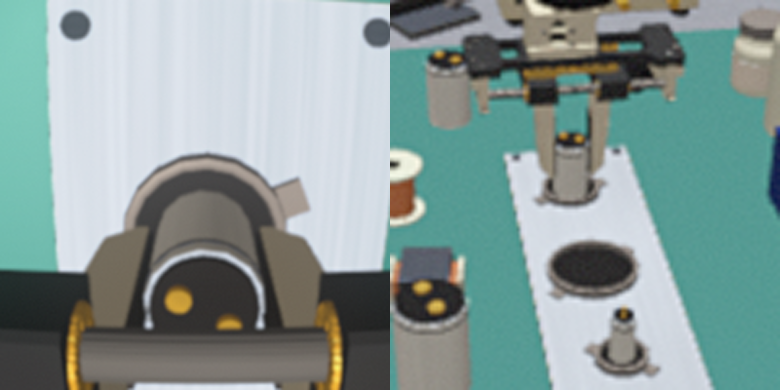

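```bash
python3 -m handwheel '[[20,[0,0,0.001],0],[60,[0,0,0.001],0],[60,[0,0,0.001],0],[60,[0,0,0.001],0],[60,[0,0,0.001],0],[60,[0,0,0.02],0],[60,[0,0,0.06],0],[60,[0,0,0.11],0],[60,[0,0,0.14],0],[60,[0,0,0.14],0]]' 20; python3 - <<'E'
from h import *
im=get_image('wrist');im2=get_image('side')
st=r.read_state();print(st['position'],st['wrist_force'],st['opening'])
cv2.imwrite("pics/b6.png",np.hstack([cv2.resize(im[:,60:400],(345,390),interpolation=2),cv2.resize(im2[100:220,200:320],(390,390),interpolation=2)]))
E
```

```text
t: 16.0
position: [0.6217, 0.2038, 0.1464]
eef_rot: [1.0, -0.0, 0.003, -0.001]
wrist_force: [0.3, -0.3, 0.3]
opening: 0.602
[0.62008489 0.20331804 0.14105764] [ 0.61689467 -1.12483678 -0.17057788] 0.595929941060849
```

View pics/b6.png

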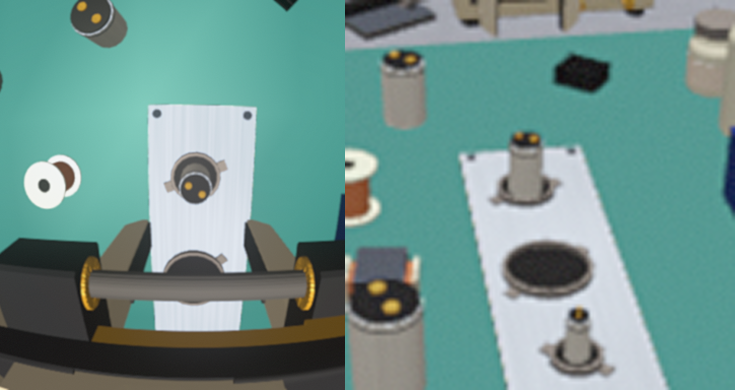

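```bash
python3 -m handwheel '[[85,[-0.1,0.172,0],0],[85,[-0.1,0.172,0],0],[85,[-0.1,0.172,0],0],[85,[-0.1,0.172,0],0],[85,[-0.1,0.172,0],0],[85,[-0.1,0.172,0],0],[85,[-0.1,0.172,-0.04],0],[85,[-0.1,0.172,-0.06],0],[85,[-0.1,0.172,-0.06],0],[85,[-0.1,0.172,-0.06],0]]' 25; python3 -m handwheel '[[85,[0,0,0],0],[85,[0,0,0],0]]'; python3 - <<'E'
from h import *
im=get_image('wrist');im2=get_image('side')
st=r.read_state();print(st['position'],st['wrist_force'],st['opening'])
cv2.imwrite("pics/b7.png",np.hstack([cv2.resize(im[100:300,150:350],(390,390),interpolation=2),cv2.resize(im2[60:180,160:280],(390,390),interpolation=2)]))
E
```

```text
t: 17.1
position: [0.5204, 0.3744, 0.0809]
eef_rot: [1.0, -0.001, -0.0, 0.0]
wrist_force: [-0.6, -0.0, 1.4]
opening: 0.85
t: 17.3
position: [0.5207, 0.3753, 0.0822]
eef_rot: [1.0, -0.0, 0.001, -0.0]
wrist_force: [-1.1, 0.1, -0.9]
opening: 0.85
[0.52035686 0.3753936  0.08181775] [-0.46862534  0.20116535  0.49225489] 0.8480989573253337
```

View pics/b7.png

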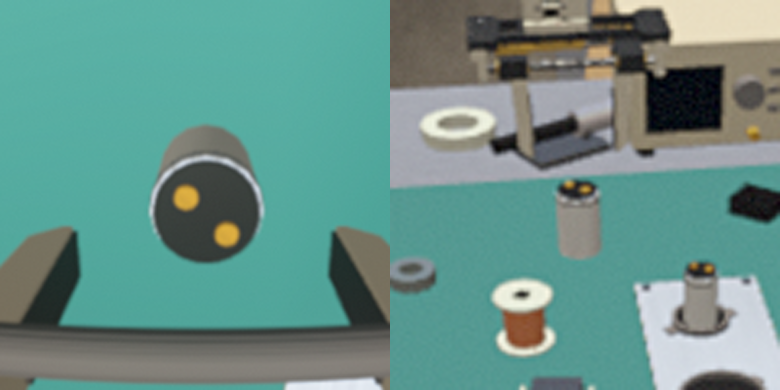

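```bash
python3 - <<'E'
from h import *
st=r.read_state()
f=lambda x,y:(150+x/1.95-.2,100+y/1.95-.2)
print(hit('wrist',f(206,210),.066,st))
E
```

```text
[0.5203246  0.37509691]
```

```bash
python3 -m handwheel '[[85,[0,0,-0.04],0],[85,[0,0,-0.065],0],[85,[0,0,-0.075],0],[85,[0,0,-0.078],0],[85,[0,0,-0.078],0],[45,[0,0,-0.078],0],[30,[0,0,-0.078],0],[30,[0,0,-0.078],0],[30,[0,0,-0.078],0],[30,[0,0,-0.078],0]]' 25;python3 -m handwheel '[[30,[0,0,0],0],[30,[0,0,0],0],[30,[0,0,0],0],[30,[0,0,0],0]]'
```

```text
t: 18.4
position: [0.5201, 0.3753, 0.0031]
eef_rot: [1.0, -0.0, 0.0, -0.0]
wrist_force: [-0.7, -1.1, 0.8]
opening: 0.47
t: 18.8
position: [0.5201, 0.3754, 0.0031]
eef_rot: [1.0, 0.0, 0.0, -0.0]
wrist_force: [-0.7, -1.0, 4.7]
opening: 0.47
```

```bash
python3 -m handwheel '[[30,[0,0,0.02],0],[30,[0,0,0.06],0],[30,[0,0,0.1],0],[30,[0.01,-0.04,0.12],0],[30,[0.02,-0.08,0.12],0],[30,[0.03,-0.12,0.12],0],[30,[0.04,-0.16,0.12],0],[30,[0.05,-0.2,0.12],0],[30,[0.06,-0.24,0.12],0],[30,[0.06,-0.24,0.12],0]]' 30;  python3 -m handwheel '[[30,[0.01,-0.04,0],0],[30,[0.02,-0.085,0],0],[30,[0.03,-0.13,0],0],[30,[0.04,-0.17,0],0],[30,[0.04,-0.21,0],0],[30,[0.04,-0.25,0],0],[30,[0.04,-0.29,0],0],[30,[0.04,-0.3135,0],0],[30,[0.04,-0.3135,0],0],[30,[0.04,-0.3135,0],0]]'
```

```text
t: 19.8
position: [0.5805, 0.1314, 0.1224]
eef_rot: [1.0, -0.002, -0.0, 0.001]
wrist_force: [0.1, 0.2, -1.1]
opening: 0.469
t: 20.8
position: [0.6198, -0.1779, 0.1223]
eef_rot: [1.0, -0.0, -0.0, -0.0]
wrist_force: [-0.5, 0.4, -1.5]
opening: 0.467
```

```bash
python3 -m handwheel '[[30,[0,0,-0.02],0],[30,[0,0,-0.05],0],[30,[0,0,-0.07],0],[30,[0,0,-0.08],0],[30,[0,0,-0.08],0],[30,[0,0,-0.08],0]]';  python3 - <<'E'
from h import *
im=get_image('wrist');im2=get_image('side')
st=r.read_state();print(st['position'],st['wrist_force'],st['opening'])
cv2.imwrite("pics/b8.png",np.hstack([cv2.resize(im[100:300,150:350],(390,390),interpolation=2),cv2.resize(im2[140:290,200:350],(390,390),interpolation=2)]))
E
```

```text
t: 21.4
position: [0.6205, -0.1777, 0.0439]
eef_rot: [1.0, 0.0, 0.0, 0.0]
wrist_force: [0.2, -0.4, -0.6]
opening: 0.465
[ 0.62067004 -0.17815261  0.04435403] [-0.10374065 -0.31766047 -1.01764581] 0.47023162213108394
```

View pics/b8.png

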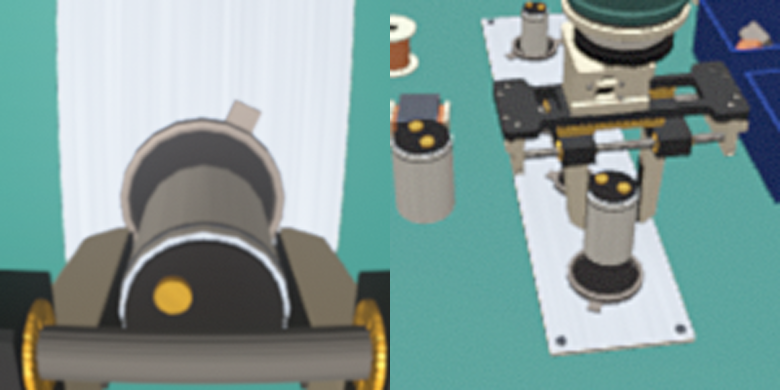

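```bash
python3 - <<'E'
from h import *
st=r.read_state()
f=lambda x,y:(150+x/1.95-.2,100+y/1.95-.2)
print('top',hit('wrist',f(203,118),.015,st),'L',hit('wrist',f(121,195),.015,st),'R',hit('wrist',f(284,195),.015,st))
E
python3 -m handwheel '[[30,[0,0,-0.015],0],[30,[0,0,-0.025],0],[30,[0,0,-0.03],0],[30,[0,0,-0.031],0],[30,[0,0,-0.031],0],[30,[0,0,-0.031],0]]'
```

```text
top [ 0.61953602 -0.14527433] L [ 0.58619188 -0.17675948] R [ 0.65239361 -0.17682933]
t: 22.1
position: [0.6199, -0.1782, 0.0116]
eef_rot: [1.0, -0.0, -0.0, -0.0]
wrist_force: [-2.6, 0.0, 0.9]
opening: 0.468
```

```bash
python3 -m handwheel '[[30,[0,0,-0.0005],0],[30,[0,0,-0.001],0],[30,[0,0,-0.001],0],[30,[0,0,-0.001],0]]';  python3 - <<'E'
from h import *
im=get_image('wrist');im2=get_image('side')
st=r.read_state();print(st['position'],st['wrist_force'],st['opening'])
cv2.imwrite("pics/b9.png",np.hstack([cv2.resize(im[100:300,150:350],(390,390),interpolation=2),cv2.resize(im2[140:290,200:350],(390,390),interpolation=2)]))
E
```

```text
t: 22.5
position: [0.62, -0.1783, 0.0116]
eef_rot: [1.0, -0.0, 0.0, 0.0]
wrist_force: [-6.0, 0.3, 9.8]
opening: 0.469
[ 0.62001239 -0.17830986  0.01159413] [-5.02729859  0.87694173  9.70301405] 0.47270723621559546
```

View pics/b9.png

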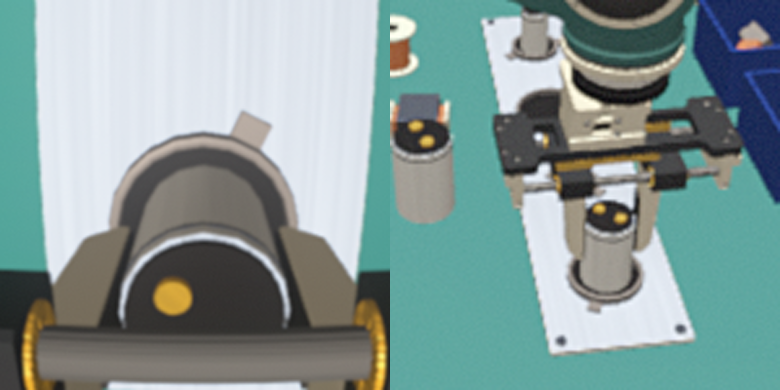

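```bash
python3 -m handwheel '[[30,[0,0,0.0005],0],[75,[0,0,0.0005],0],[75,[0,0,0.0005],0],[75,[0,0,0.0005],0],[75,[0,0,0.0005],0],[75,[0,0,0.02],0],[75,[0,0,0.06],0],[95,[0,0,0.11],0],[100,[0,0,0.15],0],[100,[0,0,0.15],0]]' 30;python3 -m handwheel '[[100,[-0.06,0.03,0],0],[100,[-0.1,0.09,0],0],[100,[-0.147,0.129,0],0],[100,[-0.147,0.129,0],0],[100,[-0.147,0.129,0],0],[100,[-0.147,0.129,0],0],[100,[-0.147,0.129,-0.03],0],[100,[-0.147,0.129,-0.05],0],[100,[-0.147,0.129,-0.05],0],[100,[-0.147,0.129,-0.05],0]]';  python3 - <<'E'
from h import *
im=get_image('wrist');im2=get_image('side')
st=r.read_state();print(st['position'],st['wrist_force'],st['opening'])
cv2.imwrite("pics/c1.png",np.hstack([cv2.resize(im[100:300,150:350],(390,390),interpolation=2),cv2.resize(im2[140:290,160:310],(390,390),interpolation=2)]))
E
```

```text
t: 23.6
position: [0.622, -0.1788, 0.1676]
eef_rot: [1.0, -0.0, 0.004, 0.001]
wrist_force: [0.2, 0.2, 0.4]
opening: 0.958
t: 24.6
position: [0.4734, -0.0498, 0.1109]
eef_rot: [1.0, -0.0, -0.0, -0.0]
wrist_force: [0.6, 0.4, 0.2]
opening: 1.001
[ 0.47373301 -0.04965832  0.11192291] [ 0.11009527 -0.61983176  0.06240945] 1.0037465327399457
```

View pics/c1.png

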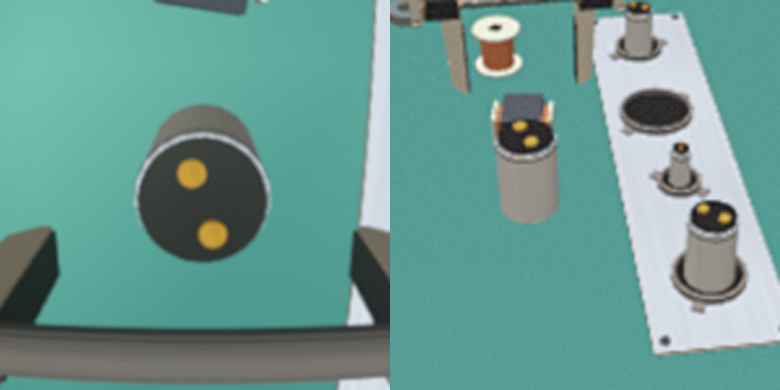

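```bash
python3 - <<'E'
from h import *
st=r.read_state()
f=lambda x,y:(150+x/1.95-.2,100+y/1.95-.2)
print(hit('wrist',f(202,198),.080,st))
E
```

```text
[ 0.47212435 -0.05031567]
```

```bash
python3 -m handwheel '[[100,[-0.001,0,-0.04],0],[100,[-0.001,0,-0.07],0],[100,[-0.001,0,-0.088],0],[100,[-0.001,0,-0.093],0],[100,[-0.001,0,-0.093],0],[100,[-0.001,0,-0.093],0],[58,[-0.001,0,-0.093],0],[45,[-0.001,0,-0.093],0],[45,[-0.001,0,-0.093],0],[45,[-0.001,0,-0.093],0]]' 35;python3 -m handwheel '[[45,[0,0,0],0],[45,[0,0,0],0],[45,[0,0,0],0],[45,[0,0,0],0]]'; python3 - <<'E'
from h import *
im=get_image('wrist');im2=get_image('side')
st=r.read_state();print(st['position'],st['wrist_force'],st['opening'])
cv2.imwrite("pics/c2.png",np.hstack([cv2.resize(im[100:300,150:350],(390,390),interpolation=2),cv2.resize(im2[120:270,140:290],(390,390),interpolation=2)]))
E
```

```text
t: 25.7
position: [0.4721, -0.0492, 0.0181]
eef_rot: [1.0, 0.0, 0.0, 0.0]
wrist_force: [-1.0, 0.8, 0.2]
opening: 0.703
t: 26.1
position: [0.472, -0.0492, 0.0179]
eef_rot: [1.0, -0.0, 0.0, 0.0]
wrist_force: [0.4, 1.0, 1.2]
opening: 0.6
[ 0.47201682 -0.04921557  0.0179277 ] [ 1.44562636 -0.67878882  1.05067713] 0.59747767778772
```

View pics/c2.png

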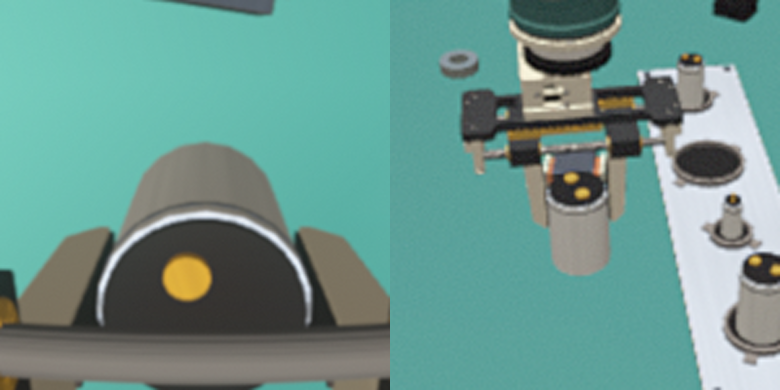

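```bash
python3 -m handwheel '[[45,[0,0,0.02],0],[45,[0,0,0.05],0],[45,[0,0,0.08],0],[45,[0.02,0,0.1],0],[45,[0.06,0.03,0.1],0],[45,[0.1,0.07,0.1],0],[45,[0.13,0.1,0.1],0],[45,[0.147,0.121,0.1],0],[45,[0.147,0.121,0.1],0],[45,[0.147,0.121,0.1],0]]' 35; python3 -m handwheel '[[45,[0,0,-0.02],0],[45,[0,0,-0.04],0],[45,[0,0,-0.06],0],[45,[0,0,-0.06],0],[45,[0,0,-0.06],0]]';  python3 - <<'E'
from h import *
im=get_image('wrist');im2=get_image('side')
st=r.read_state();print(st['position'],st['wrist_force'],st['opening'])
cv2.imwrite("pics/c3.png",np.hstack([cv2.resize(im[100:300,150:350],(390,390),interpolation=2),cv2.resize(im2[120:270,180:330],(390,390),interpolation=2)]))
E
```

```text
t: 27.2
position: [0.6186, 0.072, 0.1168]
eef_rot: [1.0, 0.0, -0.001, 0.0]
wrist_force: [1.0, 0.1, -3.3]
opening: 0.601
t: 27.7
position: [0.6186, 0.0711, 0.0584]
eef_rot: [1.0, -0.0, -0.0, 0.0]
wrist_force: [1.0, 0.7, -3.1]
opening: 0.597
[0.61940791 0.07141654 0.05938911] [ 0.24936262  0.57243858 -2.33852057] 0.5962710109577134
```

View pics/c3.png

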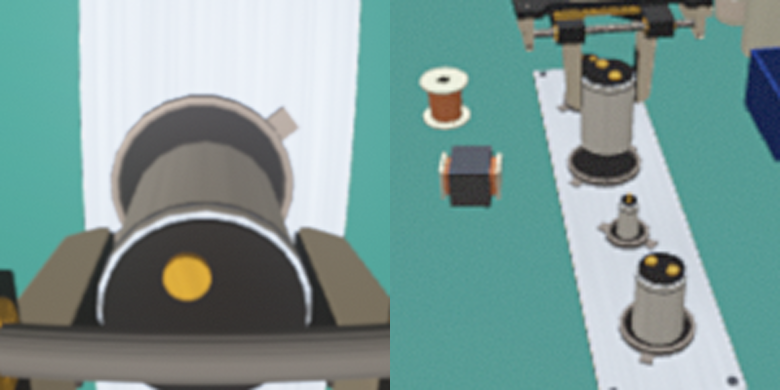

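```bash
python3 - <<'E'
from h import *
st=r.read_state()
f=lambda x,y:(150+x/1.95-.2,100+y/1.95-.2)
print('top',hit('wrist',f(202,96),.015,st),'L',hit('wrist',f(112,180),.015,st),'R',hit('wrist',f(292,180),.015,st))
E
python3 -m handwheel '[[45,[0,0,-0.015],0],[45,[0,0,-0.025],0],[45,[0,0,-0.029],0],[45,[0,0,-0.031],0],[45,[0,0,-0.031],0],[45,[0,0,-0.031],0]]'
```

```text
top [0.6178907  0.11095177] L [0.57901831 0.07488521] R [0.65657508 0.07474531]
t: 28.4
position: [0.6189, 0.0718, 0.0269]
eef_rot: [1.0, 0.0, -0.0, 0.0]
wrist_force: [-1.8, -0.0, 2.2]
opening: 0.596
```

```bash
python3 -m handwheel '[[45,[0,0,-0.0005],0],[45,[0,0,-0.001],0],[45,[0,0,-0.001],0],[45,[0,0,-0.001],0]]';  python3 - <<'E'
from h import *
im=get_image('wrist');im2=get_image('side')
st=r.read_state();print(st['position'],st['wrist_force'],st['opening'])
cv2.imwrite("pics/c4.png",np.hstack([cv2.resize(im[100:300,150:350],(390,390),interpolation=2),cv2.resize(im2[120:270,180:330],(390,390),interpolation=2)]))
E
```

```text
t: 28.8
position: [0.619, 0.0718, 0.0268]
eef_rot: [1.0, 0.0, 0.0, -0.0]
wrist_force: [-6.5, -0.2, 11.2]
opening: 0.596
[0.61902341 0.07184454 0.02682063] [-6.59530773 -0.49134607 11.19541448] 0.593141043680527
```

View pics/c4.png

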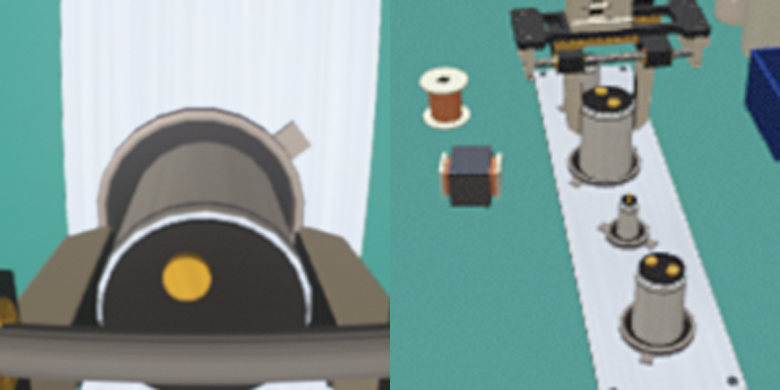

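Seated on the floor (11 N reaction). Release and withdraw.

```bash
python3 -m handwheel '[[45,[0,0,0.0005],0],[90,[0,0,0.0005],0],[90,[0,0,0.0005],0],[90,[0,0,0.0005],0],[90,[0,0,0.0005],0],[90,[0,0,0.0005],0],[90,[0,0,0.02],0],[90,[0,0,0.06],0],[90,[0,0,0.1],0],[90,[0,0,0.15],0]]';python3 -m handwheel '[[90,[0,0,0.05],0],[90,[0,0,0.05],0],[90,[0,0,0.05],0],[90,[0,0,0.05],0]]';  python3 - <<'E'
from h import *
im=get_image('scene');im2=get_image('side')
st=r.read_state();print(st['position'],st['wrist_force'],st['opening'])
cv2.imwrite("pics/c5.png",np.hstack([cv2.resize(im[120:270,170:370],(440,330),interpolation=2),cv2.resize(im2[120:270,180:330],(330,330),interpolation=2)]))
cv2.imwrite("pics/c6.png",get_image('wrist'))
E
```

```text
t: 29.9
position: [0.6182, 0.0717, 0.1762]
eef_rot: [1.0, 0.0, -0.001, 0.0]
wrist_force: [0.4, -0.1, 0.4]
opening: 0.899
t: 30.3
position: [0.6186, 0.0717, 0.2244]
eef_rot: [1.0, -0.0, -0.001, 0.0]
wrist_force: [0.1, 1.0, -1.0]
opening: 0.904
[0.61852833 0.07171393 0.22415516] [-0.55439233  0.0806236  -0.13772007] 0.8984318563409482
```

View pics/c5.png

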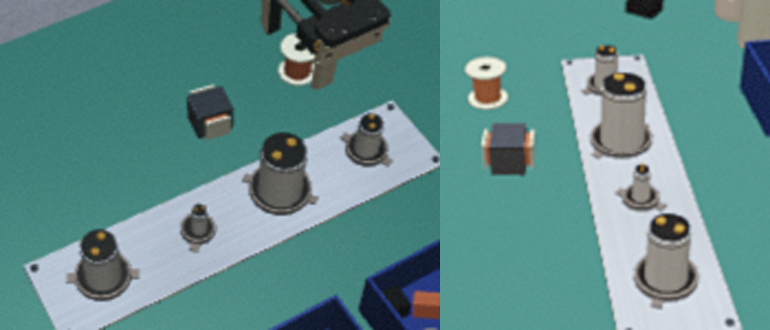

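View pics/c6.png

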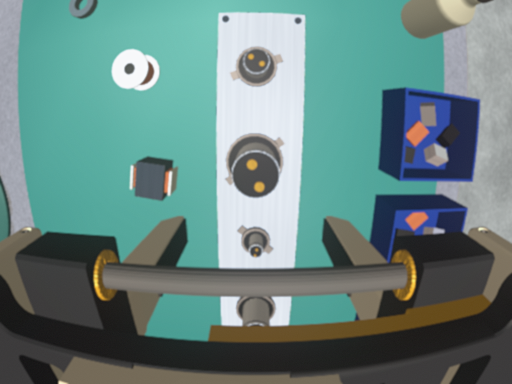

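All four stand upright in their cups, and the transformer and spool haven't moved. I'm handing the job in.

```bash
python3 -c "
from workcell import ticket
print(ticket.finish_job())"
```

```text
the job is handed in; nothing more can be done
None
```

All four capacitors are standing upright in their own cups. I fitted them in the order 20, 32, 44, 56 mm and handed the job in at about t = 30.5 s.

- **Placing:** I lowered each capacitor in small steps until the cup floor pushed back with about 8 to 13 N, then let go, so none was dropped. Each touched down within about 0.5 mm of the height I expected.
- **Last checks:** Pictures from all three cameras show the four capacitors upright inside their cups, the gripper clear of everything, and the transformer and spool standing where they did at the start. I judged the transformer and spool by eye and did not measure them.
- **Fingertips (disagreed with the description):** In the pictures the fingertips sit about 26 mm behind the TCP. The tool description puts them 8 mm ahead of it. Because of this my first grasp of the smallest capacitor closed in the air just above it. From the pictures it may have shifted by 2 to 3 mm but stayed upright, and I used the measured offset for every grasp after that.
- **Camera agreement:** The cameras differed by about 3 to 7 mm in y on some of the first position estimates. I therefore checked each capacitor again with the wrist camera before gripping it.

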